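# Put the test gauge back in its squeeze-catch case

### The job

Put the loose pressure gauge away in the blue kit case: squeeze the two yellow buttons of the catch together to free the lid, swing the lid wide open, set the gauge down gently, dial up, in the empty bed in the foam and let go. Then swing the lid down and press it shut until the catch snaps home. Do not disturb the other things on the bench.

Things in the scene. Friction and masses are not known exactly. Their poses are not given: they have to be found in the camera images.
- kit: Base of the blue kit case, fixed on the bench: 150 (x) by 230 (y) by 50 mm high. Origin: centre of its underside, z up. Front (-x, towards world -y): the catch over a steel keeper 34 mm wide, up to z 33. Back (+x): the hinge. +y half: empty gauge bed; -y half: brass adapters fixed in foam, top z 44. Sprung rubber buffers at x -62, y +-100. Handle stands out 29 mm at the -y end.
- hinge (a point): Middle of the lid's hinge line, along the kit's y axis, 75 mm behind the kit's centre and 50 mm above the bench. Axes as kit.
- bed (a point): Centre of the floor of the gauge bed, a rectangular recess in black foam: 104 mm along the kit's x, 111 mm along its y; floor 22 mm above the bench, 22 mm below the foam's top, 28 mm below the rim of the case, 52 mm below the inside of the shut lid. Axes as kit.
- lid (a joint): Angle of the blue lid (150 x 230, 28 mm deep, top 78 mm above the bench when shut): 0 shut (latched under 0.01), grows as its front goes up and back, stop at 1.85 rad, leaning back. Freed, it is lifted by the buffers to about 0.1. Stiff hinge: it stays where it is left and is moved by about 4 N at the front edge. Shut it by pressing slowly down on top of the catch block, about 15 N.
- catch (a point): Mid-point between the two yellow buttons, in the black block fixed to the lid's front edge: 176 mm before the hinge line, 55 mm above the bench when shut. Block 30 mm wide (y); it reaches 16 mm ahead (-x) of this point and 26 mm back to the lid; top 19 mm above, underside 19 mm below, with two steel hooks under it. Axes as kit when shut; they turn with the lid.
- button_l (a joint): Travel (m) of the round yellow spring button, 20 mm across, on the +y side of the catch block: 0 out (face 28 mm from catch), 0.009 fully in (19 mm). It moves along the catch's y axis; 2 N to start, 5 N fully in; its hook lets go at about 0.005. The lid lifts only with both in at once. As the lid is pressed shut both are forced in, then spring out when it snaps home.
- button_r (a joint): The same for the opposed button on the -y side of the catch block (the two measure 56 mm over their faces when out).
- gauge_mid (a point): Centre of the loose pressure gauge, 14 mm above its underside: black round case, 52 mm in diameter, 28 mm high, lying flat with its white dial and red needle up (+z); a brass stem, 14 to 18 mm thick, stands out along its +x axis to 50 mm from the centre. 0.15 to 0.3 kg.
- gauge: The same gauge; origin in the centre of its underside.
- bearing: Bystander: steel bearing ring, 72 mm in diameter, 20 mm high. Origin under its centre.
- tin: Bystander: red grease tin, 68 mm in diameter, 50 mm high. Origin under its centre.
- blue_box: Bystander: blue parts box, 90 x 70 x 55 mm. Origin under its centre.
- orange_box: Bystander: orange parts box, 100 x 80 x 75 mm. Origin under its centre.
- spanner: Bystander: steel spanner, 190 mm, lying flat.
- spray: Bystander: green spray can, 60 mm in diameter, 170 mm high. Origin under its centre.
- valve: Bystander: small aluminium valve with brass stubs, 26 mm high. Origin under its centre.
There are look-alikes about, which are no part of the job. Leave any orange look-alike of the gauge alone.

How it is judged:
By the outcome, as a careful person would: the job done as asked, in the order asked, and still so for the second after the job is handed in, with the robot touching nothing.
It also fails if it takes over 69 s, if anything falls off the work surface, if the arm or the gripper's body presses on something with over 40 N, if the wrist force passes 120 N, or if a joint passes its speed limit or range.

### The arm

A 7-joint arm with a two-finger parallel gripper is mounted at the origin on the work surface. World frame = base frame: x ahead of the robot, y to its left, z up, the work surface at z = 0. Lengths are in m, angles in rad, forces in N, time in s.
With the tool pointing down it reaches from about 0.425 to 0.95 m from the base axis. Payload 16.7 kg.
Tool frame: the origin (TCP) lies at the very end of the fingers, on their centre line; the grasp point (between the pads) lies 19 mm behind it; z points along the fingers, y is the line along which they close (so a half turn about z gives the same grasp; the last joint's range is limited). The gripper opens to 94 mm and grips with 3 to 60 N. Pads are 16 mm wide; open, the fingers measure 119 mm over their backs; the gripper's body (75 mm by 177 mm) begins 78 mm behind the grasp point.
Start: joints at [1.02, 0.426, 0.074, 1.606, -0.034, 1.111, -0.067], TCP at [0.264, -0.621, 0.205] pointing down, gripper open.
Joint ranges: [-2.85, 2.85], [-0.5, 2.14], [-1.23, 1.37], [0.21, 2.46], [-1.02, 4.16], [0.16, 2.05], [-2.73, 2.73]. Speed limits (rad/s): [1.89, 1.89, 2.39, 2.39, 3.01, 3.01, 3.01].

### API

Orientations are given as a rotation vector (axis times angle).
In Python, from rig import readout, vision, robot gives the robot as it stands.
- The arm moves only by the tool servo_tool, never from a script. Its arguments are lists of equal length, an entry for each row: "offset": the shift along the tool's x, y, z normalised to -1 to 1, where 1 is 400 mm, a list of three; "dr": the turn, a rotation vector about the tool's x, y, z normalised to -1 to 1, where 1 is 45 degrees, a list of three. A call has 1 to 12 rows; each row is the pose to reach, as a shift and turn from the pose commanded when the call began, along the tool's axes at that moment; what a row does not reach only later rows make up. A row lasts 1/8 s, in which the tool goes at most 62.5 mm and 10.7 degrees, less where a joint would pass 70% of its speed; a pose out of reach is approached as far as the arm can. A call with a number of a shift or a turn outside -1 to 1 is refused whole. A call with a gripper value outside its range is refused whole. "fingers" is the opening in per cent of the stroke, from 0 (shut) to 100 (fully open), set as the call begins (left out, the last holds). The fingers move at their own pace and stop on an object; "grip_force" is the grip in N (left out, the last holds). Time passes only in rows, so rows that repeat a pose let the fingers close. It gives the time, the measured TCP pose, the force, the opening and the grip force at its end, in the units of the state.
- readout.read_state(): the state, without advancing time (a new reading comes with each control period).
- vision.snapshot(name): name is "side" or "top" or "wrist"; returns a dict with "color" (480x640x3 uint8, red, green, blue), "range_z" (480x640 float32, m along the optical axis (not along the pixel's ray), 0 where there is no reading), "vertical_fov" (degrees; the focal length in pixels is half the picture's height over the tangent of half this angle, whatever the lens; pixels are square), "cx", "cy" (the principal point, pixels), "position" and "orientation" of the camera in the world; the wrist camera has in their place "tool_from_camera" (4x4, takes a point from camera to tool coordinates, whose origin is the TCP and whose axes are the flange's). Camera axes: x right, y down, z forward; pixel columns grow to the right and rows downward; lengths in m; the calibration is good to about 2 mm. A picture is of the moment at which its call begins: read the wrist's pose just before it.
- robot.hand_in(): hands the job in; it is judged then, once.
Trained networks look in a picture, given as the dict that the camera call returned (one of the last four; its "shot" number tells which), for a name from the list of things; names that differ only in an ending like _2 or _b are one class to them, and where a whole thing is asked for, a point or a joint stands for the part that bears it (a point fixed in the world has none). Each returns a list of dicts, best first, with "confidence" (0 to 1); they miss things now and then, are a little off and sometimes report something else, mostly with a low value. They report only what shows in the picture. A call takes as long as a camera call. They do not tell look-alikes from the thing itself.
- vision.masks_of(target, picture): "pixels" (480x640 bool, what is visible of it).
- vision.mark_of(target, picture): "point" ([x, y, z] in m, in world coordinates, good to about 4 mm: a listed point, or the origin of a listed thing).
The state is a dict: "time": time; "qpos": joint angles; "joint_velocities": joint speeds; "joint_efforts": joint torques, N m; "tcp_pos": TCP position; "orientation": TCP orientation; "force": force on the tool from outside, world axes, zero at the start; "torque": the same for the moment, N m; "width": finger opening in m; "grip_force": force on a finger pad.
Only numpy, scipy, OpenCV 4.12 (cv2) and the standard library are available. Lean on these libraries where they do the work, as an engineer would, in place of code of your own. Each camera call takes 0.05 s, during which the arm holds its last target. There are 200 camera calls.

## Working session

There is one attempt and no reset: what is moved stays moved. The work goes in short steps, Python scripts to look and compute and a tool call to move; the robot and the scene stay as the last step left them, time stands still between calls to the robot, and variables do not carry over. Pictures are saved under pics/ and viewed, at most 12 in all, crops included, and the job is handed in when it is done.

Besides the shell and the picture viewer there is one more tool, called in YAML: its name, and indented under it one key for each argument. servo_tool: Moves the arm, as the interface text tells. Its arguments: {"type":"object","properties":{"offset":{"type":"array"},"dr":{"type":"array"},"fingers":{"type":"number"},"grip_force":{"type":"number"}},"required":["offset","dr"]}

```bash
ls; mkdir -p pics
cat > h.py <<'E'
import numpy as np,cv2
from scipy.spatial.transform import Rotation as R
from rig import readout,vision,robot
def cam(p,st=None):
    if 'tool_from_camera' in p:
        T=np.eye(4);T[:3,:3]=R.from_rotvec(st['orientation']).as_matrix();T[:3,3]=st['tcp_pos'];return T@np.array(p['tool_from_camera'])
    T=np.eye(4);o=np.array(p['orientation']);T[:3,:3]=o if o.shape==(3,3) else R.from_rotvec(o).as_matrix() if o.size==3 else R.from_quat(o).as_matrix();T[:3,3]=p['position'];return T
def cloud(p,st=None):
    z=p['range_z'];f=240/np.tan(np.radians(p['vertical_fov'])/2);v,u=np.mgrid[:480,:640]
    P=np.stack([(u-p['cx'])/f*z,(v-p['cy'])/f*z,z],-1);T=cam(p,st);W=P@T[:3,:3].T+T[:3,3];W[z<=0]=np.nan;return W
def px(p,w,st=None):
    f=240/np.tan(np.radians(p['vertical_fov'])/2);c=np.linalg.inv(cam(p,st))@np.append(w,1);return (round(f*c[0]/c[2]+p['cx']),round(f*c[1]/c[2]+p['cy']))
def save(n,im): cv2.imwrite('pics/'+n,cv2.cvtColor(np.ascontiguousarray(im),cv2.COLOR_RGB2BGR))
E
python3 - <<'E'
from h import *
s=readout.read_state();print(s['time'],s['tcp_pos'],s['orientation'],s['force'])
for c in ['top','side']:
    p=vision.snapshot(c);print(c,p['position'],p['orientation'],p['vertical_fov']);save(c+'1.png',p['color'])
    for t in ['kit','hinge','bed','catch','button_l','button_r','gauge_mid','gauge','bearing','tin','blue_box','orange_box','spanner','spray','valve']:
        print(t,[(np.round(m['point'],3).tolist(),round(m['confidence'],2),px(p,m['point'])) for m in vision.mark_of(t,p)])
E
```

```text
pics
0.0 [ 0.26377559 -0.62085992  0.20479322] [-3.07724482e+00 -6.26593994e-01  5.35409354e-04] [0.22896862 0.18423814 0.50552984]
top [ 0.21938487 -0.00259865  1.63276988] [-2.14772643  2.06859828 -0.20733519] 45.53318009102815
kit [([0.53, 0.094, 0.001], 0.77, (287, 249))]
hinge [([0.527, 0.17, 0.051], 0.79, (259, 246))]
bed [([0.531, 0.094, -0.0], 0.36, (287, 249))]
catch [([0.54, -0.009, 0.052], 0.68, (322, 244))]Traceback (most recent call last):
  File "<stdin>", line 6, in <module>
ValueError: it knows: bearing, bed, blue_box, catch, gauge, gauge_mid, hinge, kit, orange_box, spanner, spray, tin, valve
```

Run:
```python
from h import *
for c in ['top','side']:
    p=vision.snapshot(c);print(c,p['position']);save(c+'1.png',p['color'])
    for t in ['kit','hinge','bed','catch','gauge_mid','gauge','bearing','tin','blue_box','orange_box','spanner','spray','valve']:
        print(t,[(np.round(m['point'],3).tolist(),round(m['confidence'],2),px(p,m['point'])) for m in vision.mark_of(t,p)])
    if c=='top':
        W=cloud(p);C=p['color'].astype(int)
        blue=(C[...,2]>C[...,0]+40)&(abs(W[...,2]-.078)<.012)&(abs(W[...,0]-.53)<.2)&(abs(W[...,1]-.09)<.2)
        q=W[blue][:,:2].astype(np.float32);r=cv2.minAreaRect(q);print(len(q),r)
        # line fit of front face etc
        print(np.median(W[blue][:,2]))
```

```text
top [ 0.21938487 -0.00259865  1.63276988]
kit [([0.53, 0.093, -0.002], 0.78, (287, 250))]
hinge [([0.526, 0.171, 0.055], 0.61, (258, 246))]
bed []
catch [([0.539, -0.006, 0.057], 0.68, (321, 244))]
gauge_mid [([0.322, -0.146, 0.015], 0.9, (368, 324)), ([0.444, -0.163, 0.008], 0.83, (375, 282)), ([0.351, -0.292, 0.016], 0.59, (421, 316))]
gauge [([0.443, -0.162, 0.0], 0.86, (374, 283)), ([0.318, -0.147, 0.001], 0.69, (368, 326)), ([0.353, -0.294, -0.001], 0.54, (420, 316))]
bearing [([0.495, -0.353, -0.001], 0.58, (441, 267))]
tin [([0.62, -0.176, -0.001], 0.82, (380, 223)), ([0.35, -0.431, 0.004], 0.47, (469, 319))]
blue_box [([0.76, -0.04, -0.0], 0.64, (335, 176))]
orange_box [([0.673, -0.328, 0.003], 0.87, (432, 207)), ([0.497, -0.352, -0.0], 0.43, (441, 266))]
spanner [([0.352, -0.43, 0.004], 0.91, (469, 318))]
spray [([0.644, 0.411, 0.001], 0.81, (181, 208))]
valve [([0.369, 0.371, 0.003], 0.87, (187, 301)), ([0.536, -0.007, 0.058], 0.74, (322, 245))]
3506 ((0.5291863679885864, 0.09717092663049698), (0.23186036944389343, 0.150903582572937), 5.099917888641357)
0.07949261725318224
side [-0.10825477  0.6529748   0.69101906]
kit [([0.534, 0.096, -0.002], 0.8, (290, 281))]
hinge [([0.524, 0.169, 0.047], 0.55, (265, 281))]
bed []
catch [([0.544, -0.005, 0.05], 0.85, (320, 240))]
gauge_mid [([0.323, -0.147, 0.016], 0.93, (440, 266)), ([0.441, -0.162, 0.012], 0.79, (400, 243))]
gauge [([0.35, -0.296, 0.0], 0.67, (465, 239)), ([0.443, -0.163, 0.001], 0.59, (399, 247)), ([0.32, -0.15, 0.002], 0.57, (442, 272))]
bearing [([0.496, -0.349, 0.002], 0.68, (427, 208))]
tin [([0.622, -0.176, -0.002], 0.76, (346, 217))]
blue_box [([0.763, -0.038, 0.002], 0.6, (267, 216)), ([0.441, -0.161, 0.016], 0.5, (400, 242))]
orange_box [([0.679, -0.326, 0.001], 0.6, (367, 187))]
spanner [([0.345, -0.43, -0.0], 0.96, (496, 218)), ([0.5, -0.348, 0.002], 0.61, (426, 207))]
spray [([0.641, 0.416, -0.002], 0.9, (124, 335))]
valve []
```

View pics/top1.png

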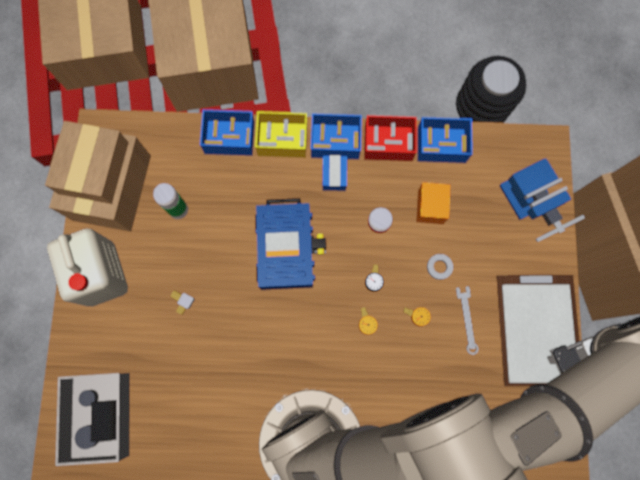

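View pics/side1.png

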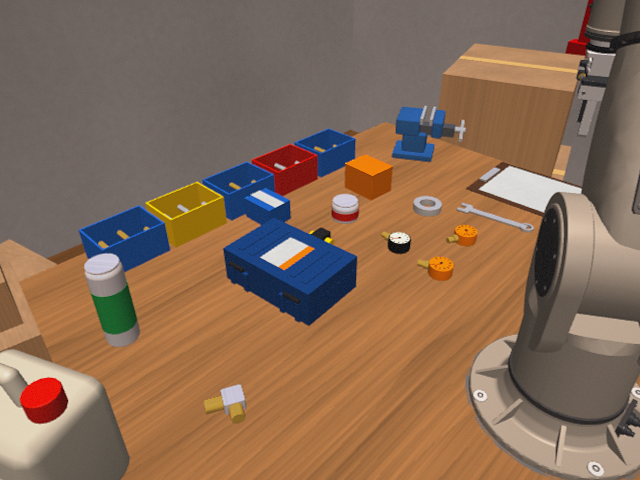

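Candidates for the gauge, in the top image: black with white dial at (374,282), orange at (368,325), and orange at (421,316). By the description it is the black one, at about (0.443, -0.162). The kit lid is at (285,246) with the catch at (321,244).

```bash
cat >> h.py <<'E'
def Rt(yaw,tilt=0):
    # tool down, tool y at world angle yaw (deg); tilt about tool y (deg)
    a=np.radians(yaw);y=np.array([np.cos(a),np.sin(a),0]);z=np.array([0,0,-1.]);x=np.cross(y,z)
    return R.from_matrix(np.stack([x,y,z],1))*R.from_euler('y',tilt,degrees=True)
def plan(pos,rot,frm=None):
    s=readout.read_state()
    p0,r0=(np.array(s['tcp_pos']),R.from_rotvec(s['orientation'])) if frm is None else frm
    print('offset',np.round(r0.inv().apply(np.array(pos)-p0)/.4,4).tolist(),'dr',np.round((r0.inv()*rot).as_rotvec()/np.radians(45),4).tolist())
    return np.array(pos),rot
def stat():
    s=readout.read_state();r=R.from_rotvec(s['orientation']).as_matrix()
    print(round(s['time'],2),'tcp',np.round(s['tcp_pos'],4),'yaw_y',round(float(np.degrees(np.arctan2(r[1,1],r[0,1]))),1),'z',np.round(r[:,2],3),'F',np.round(s['force'],1),'w',round(float(s['width']),4),'g',s['grip_force']);return s
E
python3 - <<'E'
from h import *
stat()
p=vision.snapshot('side');C=p['color']
save('c1.png',cv2.resize(C[190:310,250:500],None,fx=3,fy=3,interpolation=cv2.INTER_CUBIC))
for c in ['side','top']:
    p=vision.snapshot(c);C=p['color'].astype(int);W=cloud(p)
    y=(C[...,0]>150)&(C[...,1]>120)&(C[...,2]<90)&(np.hypot(W[...,0]-.54,W[...,1]+.006)<.06)
    n,l,st,ce=cv2.connectedComponentsWithStats(y.astype(np.uint8))
    for i in range(1,n):
        if st[i,4]>4: print(c,st[i,4],ce[i],np.nanmedian(W[l==i],0))
a=plan([.53,-.27,.25],Rt(-31)); plan([.54,-.04,.25],Rt(4.8),a)
E
```

```text
1.65 tcp [ 0.2639 -0.6212  0.2055] yaw_y -67.0 z [-0.  0. -1.] F [ 0.5 -0.3 -0.8] w 0.0941 g 0.0
side 9 [311. 232.] [0.56456652 0.00200968 0.06442903]
side 27 [327.77777778 239.66666667] [ 0.5191688  -0.00304513  0.06335718]
top 143 [322.62237762 231.86713287] [ 0.58576697 -0.00677874  0.00241585]
top 122 [333.95081967 247.60655738] [ 0.53853671 -0.04297188 -0.00057542]
top 39 [320.25641026 251.48717949] [ 0.51499403 -0.00323148  0.06349765]
top 173 [323.02312139 261.47398844] [ 4.97959200e-01 -1.24089011e-02  1.61817430e-04]
top 6 [336.16666667 258.5       ] [ 0.50856513 -0.0501744  -0.00054663]
offset [0.9555, -0.5481, -0.1113] dr [-0.0, -0.0, -0.7996]
offset [0.5057, -0.2747, 0.0] dr [0.0, 0.0, -0.7956]
```

View pics/c1.png

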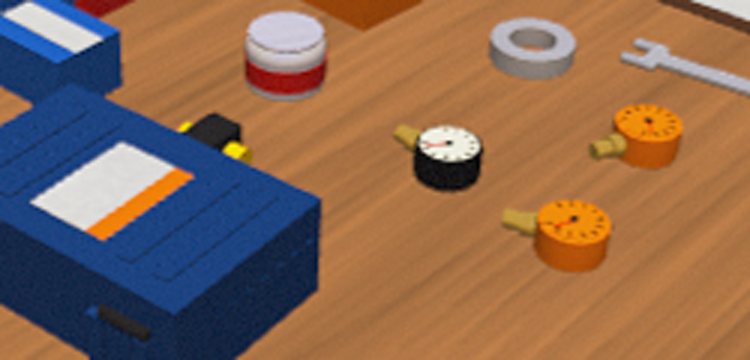

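The crop shows one black gauge with a white dial and red needle at (447,155), and two orange look-alikes at (650,135) and (572,235). The black one is right. The catch, with its yellow buttons, is at (215,140).

servo_tool:
  offset:
    - [0.9555,-0.548,-0.11]
    - [0.9555,-0.548,-0.11]
    - [0.9555,-0.548,-0.11]
    - [0.9555,-0.548,-0.11]
    - [0.9555,-0.548,-0.11]
    - [0.9555,-0.548,-0.11]
    - [0.9555,-0.548,-0.11]
    - [0.9555,-0.548,-0.11]
    - [0.9555,-0.548,-0.11]
  dr:
    - [0,0,-0.8]
    - [0,0,-0.8]
    - [0,0,-0.8]
    - [0,0,-0.8]
    - [0,0,-0.8]
    - [0,0,-0.8]
    - [0,0,-0.8]
    - [0,0,-0.8]
    - [0,0,-0.8]
  fingers: 100

```text
time: 2.92
tcp_pos: [0.5299, -0.2702, 0.2494]
orientation: [2.734, 1.548, -0.0]
force: [-0.1, -0.7, 0.2]
width: 0.0938
grip_force: 0.0
```

servo_tool:
  offset:
    - [0.505,-0.275,0]
    - [0.505,-0.275,0]
    - [0.505,-0.275,0]
    - [0.505,-0.275,0]
    - [0.505,-0.275,0]
    - [0.505,-0.275,0]
  dr:
    - [0,0,-0.795]
    - [0,0,-0.795]
    - [0,0,-0.795]
    - [0,0,-0.795]
    - [0,0,-0.795]
    - [0,0,-0.795]

```text
time: 3.68
tcp_pos: [0.5394, -0.0423, 0.2493]
orientation: [2.13, 2.309, -0.001]
force: [0.5, -0.2, -0.6]
width: 0.0941
grip_force: 0.0
```

Run:
```python
from h import *
s=stat();p=vision.snapshot('wrist');save('w1.png',p['color']);W=cloud(p,s);C=p['color'].astype(int)
y=(C[...,0]>140)&(C[...,1]>110)&(C[...,2]<80)&(W[...,2]>.045)
n,l,st,ce=cv2.connectedComponentsWithStats(y.astype(np.uint8))
for i in range(1,n):
    if st[i,4]>30: print(st[i,4],ce[i].round(),np.nanmedian(W[l==i],0),np.nanpercentile(W[l==i],[3,97],axis=0).round(3).tolist())
blk=(C.max(-1)<70)&(W[...,2]>.07)&(W[...,2]<.08);print('block',blk.sum(),np.median(W[blk],0), cv2.minAreaRect(W[blk][:,:2].astype(np.float32)))
for t in ['catch','hinge','kit']: print(t,[(np.round(m['point'],3).tolist(),round(m['confidence'],2)) for m in vision.mark_of(t,p)])
```

```text
3.67 tcp [ 0.5394 -0.0423  0.2493] yaw_y 4.6 z [-0.    -0.001 -1.   ] F [ 0.5 -0.2 -0.6] w 0.0941 g 0.0
31 [345. 168.] [0.56101809 0.00556283 0.06027564] [[0.556, 0.005, 0.056], [0.568, 0.006, 0.062]]
39 [298. 186.] [ 0.51981917 -0.0138483   0.06220515] [[0.514, -0.015, 0.06], [0.525, -0.012, 0.064]]
36 [345. 186.] [ 0.56342796 -0.01052322  0.06184139] [[0.558, -0.012, 0.06], [0.569, -0.009, 0.064]]
38 [571. 385.] [ 0.58573903 -0.00687292  0.36368754] [[0.585, -0.008, 0.362], [0.587, -0.006, 0.364]]
2378 [419. 460.] [ 0.6727099  -0.30291227  0.07446083] [[0.63, -0.321, 0.073], [0.723, -0.286, 0.076]]
block 358 [ 0.54689095 -0.00701978  0.07405579] ((0.6722664833068848, -0.04153065383434296), (0.04626167193055153, 0.31730616092681885), 72.42835235595703)
catch [([0.536, -0.006, 0.052], 0.63)]
hinge [([0.53, 0.096, -0.002], 0.52)]
kit [([0.53, 0.096, -0.0], 0.58)]
```

View pics/w1.png

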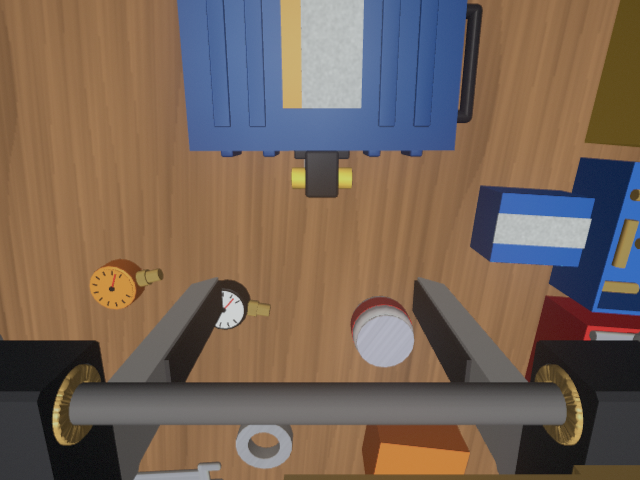

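The wrist view shows the catch at (322,178) with a yellow button either side, the black gauge at (226,308), and an orange look-alike at (113,287). Next I'll refine the block's position.

Run:
```python
from h import *
s=stat();p=vision.snapshot('wrist');W=cloud(p,s);C=p['color'].astype(int)
m=np.zeros((480,640),bool);m[150:205,300:345]=1
blk=(C.max(-1)<80)&m&(W[...,2]>.068)&(W[...,2]<.08)
print('block',blk.sum(),np.median(W[blk],0), cv2.minAreaRect(W[blk][:,:2].astype(np.float32)))
# lid top: front edge and label
lid=(W[...,2]>.073)&(W[...,2]<.085)&(C[...,2]>C[...,0]+30);q=W[lid];q=q[(abs(q[:,0]-.53)<.13)&(q[:,1]>0)&(q[:,1]<.17)]
b=[]
for x in np.arange(.44,.62,.01):
    k=q[abs(q[:,0]-x)<.005]; b.append((x,np.percentile(k[:,1],.5)))
b=np.array(b);f=np.polyfit(b[:,0],b[:,1],1);print('front slope deg',np.degrees(np.arctan(f[0])),'y at .538',np.polyval(f,.538),'resid',np.std(b[:,1]-np.polyval(f,b[:,0])))
for y in [.04,.06,.08]:
    k=q[abs(q[:,1]-y)<.004];print(y,np.percentile(k[:,0],[.5,99.5]))
plan([.5395,-.005,.038],Rt(4.8))
```

```text
3.88 tcp [ 0.5396 -0.0417  0.2494] yaw_y 4.6 z [-0. -0. -1.] F [-0.8 -0.3  0.4] w 0.0937 g 0.0
block 1334 [ 0.54192805 -0.0012914   0.07447324] ((0.5389199256896973, -0.0002254582941532135), (0.03308841958642006, 0.04026486352086067), 4.822494983673096)
front slope deg 4.672436349408793 y at .538 0.02177976345116884 resid 0.0003515854612755173
0.04 [0.42329376 0.65115728]
0.06 [0.42148013 0.64994223]
0.08 [0.4196838  0.64802606]
offset [0.0908, 0.0073, 0.5285] dr [-0.0002, 0.0001, -0.0028]
```

servo_tool:
  offset:
    - [0.091,0.007,0.26]
    - [0.091,0.007,0.4]
    - [0.091,0.007,0.529]
    - [0.091,0.007,0.529]
    - [0.091,0.007,0.529]
    - [0.091,0.007,0.529]
  dr:
    - [0,0,0]
    - [0,0,0]
    - [0,0,0]
    - [0,0,0]
    - [0,0,0]
    - [0,0,0]

```text
time: 4.68
tcp_pos: [0.5403, -0.004, 0.0392]
orientation: [2.127, 2.311, 0.002]
force: [-0.3, 0.7, 0.3]
width: 0.0938
grip_force: 0.0
```

servo_tool:
  offset:
    - [0,0,0]
    - [0,0,0]
    - [0,0,0]
    - [0,0,0]
    - [0,0,0]
    - [0,0,0]
    - [0,0,0]
    - [0,0,0]
  dr:
    - [0,0,0]
    - [0,0,0]
    - [0,0,0]
    - [0,0,0]
    - [0,0,0]
    - [0,0,0]
    - [0,0,0]
    - [0,0,0]
  fingers: 30
  grip_force: 20

```text
time: 5.68
tcp_pos: [0.54, -0.0036, 0.0381]
orientation: [2.126, 2.312, 0.001]
force: [3.9, -1.3, 4.4]
width: 0.0377
grip_force: 20.0
```

servo_tool:
  offset:
    - [0,0,-0.022]
    - [0.001,0,-0.044]
    - [0.006,0,-0.087]
    - [0.016,0,-0.129]
    - [0.03,0,-0.17]
    - [0.048,0,-0.209]
    - [0.07,0,-0.246]
    - [0.095,0,-0.28]
    - [0.1245,0,-0.312]
    - [0.157,0,-0.34]
  dr:
    - [0,0,0]
    - [0,0,0]
    - [0,0,0]
    - [0,0,0]
    - [0,0,0]
    - [0,0,0]
    - [0,0,0]
    - [0,0,0]
    - [0,0,0]
    - [0,0,0]

```text
time: 6.92
tcp_pos: [0.5346, 0.0588, 0.1743]
orientation: [2.127, 2.311, 0.001]
force: [8.0, -1.5, -3.5]
width: 0.0376
grip_force: 20.0
```

Run:
```python
from h import *
s=stat();p=vision.snapshot('side');save('s2.png',p['color'][100:400,130:530])
```

```text
6.92 tcp [0.5346 0.0588 0.1743] yaw_y 4.8 z [ 0.001 -0.    -1.   ] F [ 8.  -1.5 -3.5] w 0.0376 g 19.998983144760132
```

View pics/s2.png

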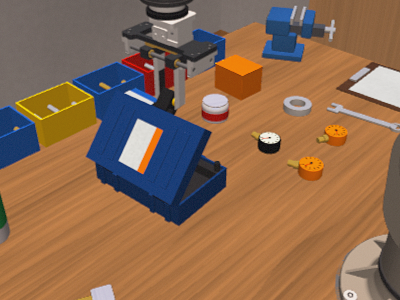

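The lid is up and held by the catch at about (165,105). I'll carry on along the arc.

servo_tool:
  offset:
    - [0.035,0,-0.025]
    - [0.073,0,-0.045]
    - [0.112,0,-0.062]
    - [0.154,0,-0.075]
    - [0.196,0,-0.083]
    - [0.24,0,-0.087]
    - [0.284,0,-0.087]
    - [0.328,0,-0.082]
    - [0.3625,0,-0.075]
    - [0.3625,0,-0.075]
  dr:
    - [0,0,0]
    - [0,0,0]
    - [0,0,0]
    - [0,0,0]
    - [0,0,0]
    - [0,0,0]
    - [0,0,0]
    - [0,0,0]
    - [0,0,0]
    - [0,0,0]

```text
time: 8.22
tcp_pos: [0.5226, 0.2044, 0.2039]
orientation: [2.125, 2.313, 0.002]
force: [6.1, 3.5, 4.5]
width: 0.0377
grip_force: 20.0
```

servo_tool:
  offset:
    - [0,0,0]
    - [0,0,0]
    - [0,0,0]
    - [0,0,-0.1]
    - [0,0,-0.2]
    - [0,0,-0.3]
    - [-0.15,0,-0.35]
    - [-0.3,0,-0.35]
    - [-0.45,0,-0.35]
    - [-0.55,0,-0.35]
    - [-0.55,0,-0.35]
  dr:
    - [0,0,0]
    - [0,0,0]
    - [0,0,0]
    - [0,0,0]
    - [0,0,0]
    - [0,0,0]
    - [0,0,0]
    - [0,0,0]
    - [0,0,0]
    - [0,0,0]
    - [0,0,0]
  fingers: 100

```text
time: 9.6
tcp_pos: [0.5399, -0.0197, 0.3433]
orientation: [-2.133, -2.306, 0.003]
force: [-0.2, -0.1, -0.8]
width: 0.094
grip_force: 0.0
```

Run:
```python
from h import *
s=stat();p=vision.snapshot('wrist');save('w2.png',p['color']);W=cloud(p,s)
for t in ['bed','hinge','kit','catch','gauge','gauge_mid']: print(t,[(np.round(m['point'],3).tolist(),round(m['confidence'],2),px(p,m['point'],s)) for m in vision.mark_of(t,p)])
c=np.array([.530,.096]);a=np.radians(94.8);k=np.array([[np.cos(a),np.sin(a)],[-np.sin(a),np.cos(a)]])
L=(W[...,:2]-c)@k.T;z=W[...,2]
for x0 in [-20,0,20]:
    print(x0,[(y,round(float(np.nanmedian(z[(abs(L[...,0]*1000-x0)<3)&(abs(L[...,1]*1000-y)<2)])*1000))) for y in range(-10,122,4)])
for y0 in [40,70]:
    print(y0,[(x,round(float(np.nanmedian(z[(abs(L[...,1]*1000-y0)<3)&(abs(L[...,0]*1000-x)<2)])*1000))) for x in range(-80,80,4)])
g=(z>.02)&(z<.04)&(np.hypot(W[...,0]-.443,W[...,1]+.162)<.045);print('gauge top',g.sum(),np.median(W[g],0),cv2.minEnclosingCircle(W[g][:,:2].astype(np.float32)))
lid=np.linalg.norm(L*[1,0],axis=-1)
q=(z>.1)&(L[...,0]>.04)&(L[...,0]<.18)&(abs(L[...,1])<.11)
if q.sum()>50: print('lid',np.degrees(np.arctan(np.polyfit(z[q],L[...,0][q],1)[0])))
```

```text
9.6 tcp [ 0.5399 -0.0197  0.3433] yaw_y 4.5 z [-0.002 -0.001 -1.   ] F [-0.2 -0.1 -0.8] w 0.094 g 0.0
bed [([0.478, 0.091, 0.024], 0.73, (273, 100))]
hinge [([0.524, 0.174, 0.053], 0.63, (317, 20))]
kit [([0.532, 0.095, -0.001], 0.73, (318, 102))]
catch []
gauge [([0.444, -0.161, 0.002], 0.82, (242, 287)), ([0.341, -0.424, 0.002], 0.72, (173, 436)), ([0.353, -0.295, 0.002], 0.5, (179, 365))]
gauge_mid [([0.322, -0.148, 0.013], 0.79, (152, 275)), ([0.442, -0.161, 0.007], 0.67, (240, 288)), ([0.35, -0.298, 0.01], 0.52, (175, 370)), ([0.758, -0.04, 0.003], 0.34, (477, 221))]
  return np.nanmean(a, axis, out=out, keepdims=keepdims)
Traceback (most recent call last):
ValueError: cannot convert float NaN to integer
```

View pics/w2.png

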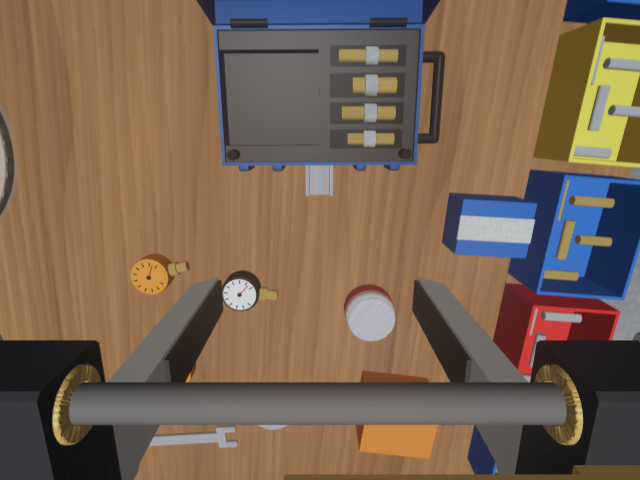

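The lid is open. The empty bed is at (272,95) in the image, the gauge at (240,293) with its stem to the right, and the buffers at (234,155) and (405,154). Next I'll measure the gauge, bed and lid numerically.

```bash
python3 - <<'E' 2>/dev/null
from h import *
s=stat();p=vision.snapshot('wrist');W=cloud(p,s);z=W[...,2];C=p['color'].astype(int)
c=np.array([.530,.096]);a=np.radians(94.8);k=np.array([[np.cos(a),np.sin(a)],[-np.sin(a),np.cos(a)]])
L=(W[...,:2]-c)@k.T
f=lambda m: np.round(np.nanmedian(z[m])*1000)
for x0 in [-10,10]: print(x0,[(y,f((abs(L[...,0]*1000-x0)<3)&(abs(L[...,1]*1000-y)<2))) for y in range(-14,122,4)])
print([(x,f((abs(L[...,1]*1000-50)<3)&(abs(L[...,0]*1000-x)<2))) for x in range(-80,80,4)])
near=np.hypot(W[...,0]-.443,W[...,1]+.162)<.08
d=near&(z>.022)&(z<.034);n,l,st,ce=cv2.connectedComponentsWithStats(d.astype(np.uint8));i=1+st[1:,4].argmax();d=l==i
q=W[d][:,:2];print('dial',d.sum(),q.mean(0),np.percentile(q,[1,99],axis=0),np.median(z[d]))
w=near&(C.min(-1)>150);print('white',w.sum(),W[w].mean(0))
b=near&(z>.008)&(C[...,0]-C[...,2]>50)&(C[...,0]<230)&(np.hypot(W[...,0]-.443,W[...,1]+.162)>.028);m=W[b].mean(0);print('stem',b.sum(),m,np.degrees(np.arctan2(*(m[:2]-W[w].mean(0)[:2])[::-1])))
q=(z>.09)&(L[...,0]>.06)&(L[...,0]<.2)&(abs(L[...,1])<.11);print(q.sum(),np.polyfit(z[q],L[...,0][q],1))
for c in ['side','top']:
    p=vision.snapshot(c);W=cloud(p);C=p['color'].astype(int)
    near=np.hypot(W[...,0]-.443,W[...,1]+.162)<.07
    w=near&(C.min(-1)>140);print(c,'white',w.sum(),np.median(W[w],0))
    b=near&(C[...,0]-C[...,2]>60)&(W[...,2]>.01);print(b.sum(),W[b].mean(0))
    if c=='side':
        L=(W[...,:2]-np.array([.53,.096]))@k.T;q=(C[...,2]>C[...,0]+40)&(W[...,2]>.07)&(abs(L[...,1])<.12)&(L[...,0]>.07);print('lid ang', np.polyfit(W[q][:,2],L[q][:,0],1),W[q].max(0))
E
```

```text
9.95 tcp [ 0.5404 -0.0149  0.3439] yaw_y 4.9 z [-0.  0. -1.] F [-0.5  0.8  0.1] w 0.094 g 0.0
-10 [(-14, np.float64(44.0)), (-10, np.float64(43.0)), (-6, np.float64(44.0)), (-2, np.float64(22.0)), (2, np.float64(21.0)), (6, np.float64(21.0)), (10, np.float64(22.0)), (14, np.float64(22.0)), (18, np.float64(22.0)), (22, np.float64(21.0)), (26, np.float64(22.0)), (30, np.float64(21.0)), (34, np.float64(22.0)), (38, np.float64(21.0)), (42, np.float64(21.0)), (46, np.float64(22.0)), (50, np.float64(22.0)), (54, np.float64(22.0)), (58, np.float64(22.0)), (62, np.float64(21.0)), (66, np.float64(22.0)), (70, np.float64(21.0)), (74, np.float64(21.0)), (78, np.float64(22.0)), (82, np.float64(21.0)), (86, np.float64(21.0)), (90, np.float64(22.0)), (94, np.float64(21.0)), (98, np.float64(22.0)), (102, np.float64(21.0)), (106, np.float64(22.0)), (110, np.float64(46.0)), (114, np.float64(49.0)), (118, np.float64(nan))]
10 [(-14, np.float64(44.0)), (-10, np.float64(44.0)), (-6, np.float64(44.0)), (-2, np.float64(23.0)), (2, np.float64(21.0)), (6, np.float64(22.0)), (10, np.float64(22.0)), (14, np.f
[... 1427 characters left out ...]
, (48, np.float64(21.0)), (52, np.float64(35.0)), (56, np.float64(44.0)), (60, np.float64(44.0)), (64, np.float64(43.0)), (68, np.float64(44.0)), (72, np.float64(49.0)), (76, np.float64(53.0))]
dial 1054 [ 0.44713206 -0.1593706 ] [[ 0.42441074 -0.18438594]
 [ 0.47743448 -0.13644217]] 0.027882307785777688
white 726 [ 0.44528133 -0.16170416  0.02813954]
stem 221 [ 0.47165248 -0.15883795  0.01895109] 6.202972518286553
80 [-0.04586862  0.08903959]
side white 174 [ 0.44422401 -0.16086889  0.02676352]
63 [ 0.47700639 -0.15575982  0.01849708]
lid ang [0.06262019 0.10430636] [0.63875743 0.22940361 0.23919763]
top white 32 [ 0.44645404 -0.17736121  0.02734218]
10 [ 0.45643166 -0.19211625  0.01342068]
```

Run:
```python
from h import *
s=stat();a=plan([.48,-.11,.2],Rt(-39.5));b=plan([.4445,-.1615,.10],Rt(-83),a);c=plan([.4445,-.1615,.007],Rt(-83),b)
```

```text
10.1 tcp [ 0.5404 -0.0154  0.3439] yaw_y 4.8 z [-0.  0. -1.] F [ 0.   0.3 -0.4] w 0.0938 g 0.0
offset [-0.223, -0.1705, 0.3597] dr [-0.0, -0.0001, 0.9853]
offset [-0.1558, 0.0134, 0.25] dr [0.0, 0.0, 0.9667]
offset [0.0, 0.0, 0.2325] dr [0.0, 0.0, 0.0]
```

servo_tool:
  offset:
    - [-0.223,-0.1705,0.36]
    - [-0.223,-0.1705,0.36]
    - [-0.223,-0.1705,0.36]
    - [-0.223,-0.1705,0.36]
    - [-0.223,-0.1705,0.36]
  dr:
    - [0,0,0.985]
    - [0,0,0.985]
    - [0,0,0.985]
    - [0,0,0.985]
    - [0,0,0.985]

```text
time: 10.72
tcp_pos: [0.48, -0.1104, 0.1998]
orientation: [-2.842, -1.339, 0.0]
force: [0.6, -0.5, -0.2]
width: 0.0937
grip_force: 0.0
```

servo_tool:
  offset:
    - [-0.156,0.013,0.25]
    - [-0.156,0.013,0.25]
    - [-0.156,0.013,0.25]
    - [-0.156,0.013,0.25]
    - [-0.156,0.013,0.25]
    - [-0.156,0.013,0.25]
  dr:
    - [0,0,0.967]
    - [0,0,0.967]
    - [0,0,0.967]
    - [0,0,0.967]
    - [0,0,0.967]
    - [0,0,0.967]

```text
time: 11.48
tcp_pos: [0.4448, -0.1616, 0.1003]
orientation: [3.135, 0.201, 0.001]
force: [-0.3, -0.4, 0.3]
width: 0.0942
grip_force: 0.0
```

Run:
```python
from h import *
s=stat();p=vision.snapshot('wrist');save('w3.png',p['color']);W=cloud(p,s);z=W[...,2];C=p['color'].astype(int)
for t in ['gauge','gauge_mid']: print(t,[(np.round(m['point'],3).tolist(),round(m['confidence'],2),px(p,m['point'],s)) for m in vision.mark_of(t,p)])
near=np.hypot(W[...,0]-.4445,W[...,1]+.1615)<.06
w=near&(C.min(-1)>140)&(z>.02);print('white',w.sum(),W[w].mean(0),np.percentile(W[w],[1,99],axis=0))
plan([.4445,-.1615,.007],Rt(-83))
```

```text
11.47 tcp [ 0.4448 -0.1616  0.1003] yaw_y -82.7 z [ 0.001 -0.    -1.   ] F [-0.3 -0.4  0.3] w 0.0942 g 0.0
gauge [([0.32, -0.149, 0.0], 0.78, (283, 386)), ([0.445, -0.163, 0.002], 0.61, (320, 243)), ([0.442, -0.161, 0.011], 0.52, (317, 251))]
gauge_mid [([0.323, -0.148, 0.011], 0.78, (282, 392)), ([0.443, -0.161, 0.009], 0.64, (317, 248))]
white 3133 [ 0.44524895 -0.16162652  0.02846446] [[ 0.42379632 -0.18267968  0.02656275]
 [ 0.46606377 -0.14042432  0.02973788]]
offset [0.0002, -0.0008, 0.2327] dr [0.0001, -0.0005, 0.0031]
```

View pics/w3.png

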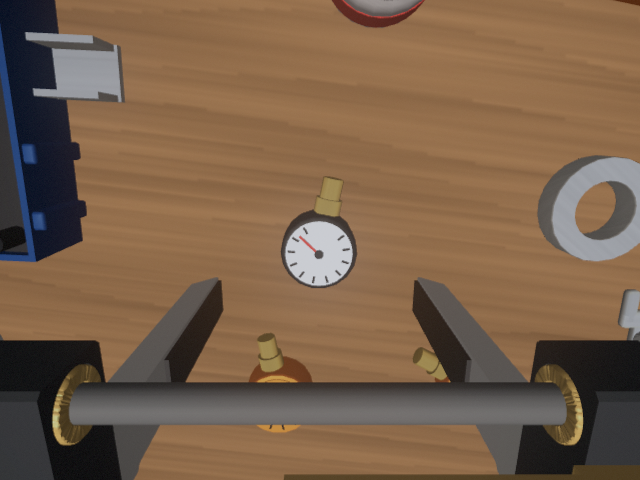

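The gauge is centred between the fingers, dial at (319,253) and stem up at (330,190). The orange one is at (279,400). I'll check the stem's heading.

Run:
```python
from h import *
s=stat();p=vision.snapshot('wrist');W=cloud(p,s);z=W[...,2];C=p['color'].astype(int)
m=np.zeros((480,640),bool);m[170:225,300:360]=1
b=m&(C[...,0]-C[...,2]>50)&(z>.01);d=W[b][:,:2]-[.4450,-.1616];r=np.hypot(*d.T)
for lo,hi in [(.028,.036),(.036,.044),(.044,.052)]:
    k=(r>lo)&(r<hi);mm=d[k].mean(0);print(k.sum(),mm,np.degrees(np.arctan2(mm[1],mm[0])))
```

```text
11.62 tcp [ 0.4444 -0.1618  0.1001] yaw_y -82.9 z [ 0. -0. -1.] F [-0.8 -0.3 -0.8] w 0.0939 g 0.0
314 [ 0.03156803 -0.00204683] -3.70979496401562
266 [ 0.03936356 -0.00262   ] -3.8079350767278113
215 [ 0.04700297 -0.00326768] -3.9768435733234653
```

servo_tool:
  offset:
    - [0,0,0.1]
    - [0,0,0.17]
    - [0,0,0.22]
    - [0,0,0.233]
    - [0,0,0.233]
  dr:
    - [0,0,0.2]
    - [0,0,0.24]
    - [0,0,0.24]
    - [0,0,0.24]
    - [0,0,0.24]

```text
time: 12.3
tcp_pos: [0.4443, -0.1619, 0.0069]
orientation: [-3.14, 0.105, 0.0]
force: [0.4, -0.5, 0.7]
width: 0.0942
grip_force: 0.0
```

servo_tool:
  offset:
    - [0,0,0]
    - [0,0,0]
    - [0,0,0]
    - [0,0,0]
    - [0,0,0]
    - [0,0,0]
  dr:
    - [0,0,0]
    - [0,0,0]
    - [0,0,0]
    - [0,0,0]
    - [0,0,0]
    - [0,0,0]
  fingers: 30
  grip_force: 20

```text
time: 13.05
tcp_pos: [0.4443, -0.1619, 0.0068]
orientation: [3.14, -0.106, 0.0]
force: [-0.8, 0.0, 2.6]
width: 0.0513
grip_force: 20.0
```

servo_tool:
  offset:
    - [0,0,-0.08]
    - [0,0,-0.18]
    - [0,0,-0.28]
    - [0,0,-0.36]
    - [0,0,-0.36]
    - [0,0,-0.36]
  dr:
    - [0,0,0]
    - [0,0,-0.05]
    - [0,0,-0.2]
    - [0,0,-0.4]
    - [0,0,-0.4]
    - [0,0,-0.4]

```text
time: 13.8
tcp_pos: [0.4436, -0.1618, 0.1498]
orientation: [-3.118, -0.383, 0.002]
force: [-0.8, 0.3, -2.5]
width: 0.0517
grip_force: 20.0
```

Run:
```python
from h import *
s=stat()
a=np.radians(94.8);kx=np.array([np.cos(a),np.sin(a)]);ky=np.array([-kx[1],kx[0]])
t=np.array([.530,.096])-.012*kx+.053*ky;print(t)
A=plan([.46,-.04,.16],Rt(-36));B=plan([*t,.11],Rt(4.8),A);plan([*t,.0305],Rt(4.8),B)
```

```text
13.8 tcp [ 0.4436 -0.1618  0.1498] yaw_y -76.0 z [-0.001  0.    -1.   ] F [-0.8  0.3 -2.5] w 0.0517 g 19.999616146087646
[0.47819001 0.07960716]
offset [0.1135, -0.2856, -0.0254] dr [-0.0011, 0.0009, -0.8886]
offset [0.2686, -0.139, 0.125] dr [0.0, 0.0, -0.9067]
offset [0.0, 0.0, 0.1987] dr [0.0, 0.0, 0.0]
```

servo_tool:
  offset:
    - [0.1135,-0.2856,-0.025]
    - [0.1135,-0.2856,-0.025]
    - [0.1135,-0.2856,-0.025]
    - [0.1135,-0.2856,-0.025]
    - [0.1135,-0.2856,-0.025]
  dr:
    - [0,0,-0.89]
    - [0,0,-0.89]
    - [0,0,-0.89]
    - [0,0,-0.89]
    - [0,0,-0.89]

```text
time: 14.42
tcp_pos: [0.4596, -0.0399, 0.1594]
orientation: [-2.797, -1.428, 0.003]
force: [0.8, 0.2, -1.6]
width: 0.0516
grip_force: 20.0
```

servo_tool:
  offset:
    - [0.2686,-0.139,0.125]
    - [0.2686,-0.139,0.125]
    - [0.2686,-0.139,0.125]
    - [0.2686,-0.139,0.125]
    - [0.2686,-0.139,0.125]
    - [0.2686,-0.139,0.125]
  dr:
    - [0,0,-0.906]
    - [0,0,-0.906]
    - [0,0,-0.906]
    - [0,0,-0.906]
    - [0,0,-0.906]
    - [0,0,-0.906]

```text
time: 15.18
tcp_pos: [0.4779, 0.0793, 0.1104]
orientation: [-2.13, -2.309, 0.001]
force: [0.5, -0.4, -1.5]
width: 0.0517
grip_force: 20.0
```

Run:
```python
from h import *
s=stat();p=vision.snapshot('wrist');save('w4.png',p['color'])
plan([.4782,.0796,.0295],Rt(4.8))
```

```text
15.18 tcp [0.4779 0.0793 0.1104] yaw_y 4.6 z [-0.001  0.    -1.   ] F [ 0.5 -0.4 -1.5] w 0.0517 g 19.999501705169678
offset [0.0006, 0.0006, 0.2026] dr [-0.0003, -0.0, -0.0026]
```

View pics/w4.png

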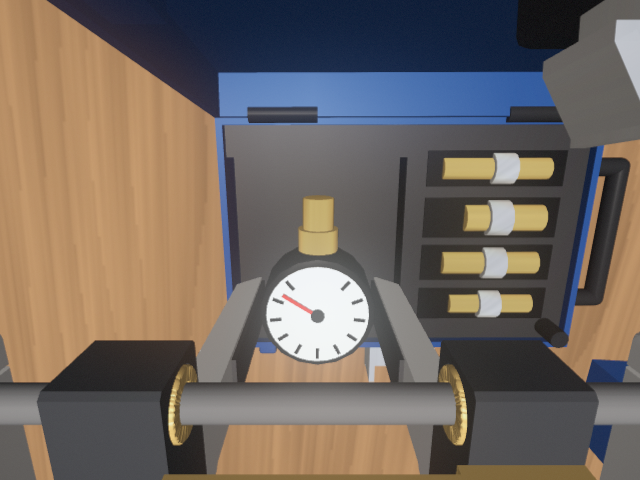

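The gauge is held dial up at (318,315) with its stem towards the hinge, in line with the bed. I'll lower it slowly.

servo_tool:
  offset:
    - [0,0,0.05]
    - [0,0,0.1]
    - [0,0,0.14]
    - [0,0,0.165]
    - [0,0,0.18]
    - [0,0,0.19]
    - [0,0,0.197]
    - [0,0,0.2]
    - [0,0,0.2025]
    - [0,0,0.2025]
  dr:
    - [0,0,0]
    - [0,0,0]
    - [0,0,0]
    - [0,0,0]
    - [0,0,0]
    - [0,0,0]
    - [0,0,0]
    - [0,0,0]
    - [0,0,0]
    - [0,0,0]

```text
time: 16.48
tcp_pos: [0.4781, 0.0796, 0.0298]
orientation: [2.123, 2.316, 0.0]
force: [0.1, 0.9, -3.0]
width: 0.0517
grip_force: 20.0
```

servo_tool:
  offset:
    - [0,0,0.001]
    - [0,0,0.002]
    - [0,0,0.003]
    - [0,0,0.003]
    - [0,0,0.003]
  dr:
    - [0,0,0]
    - [0,0,0]
    - [0,0,0]
    - [0,0,0]
    - [0,0,0]

```text
time: 17.1
tcp_pos: [0.4781, 0.0796, 0.0288]
orientation: [2.123, 2.316, 0.0]
force: [-2.4, -1.1, 6.3]
width: 0.0518
grip_force: 20.0
```

servo_tool:
  offset:
    - [0,0,0]
    - [0,0,0]
    - [0,0,0]
    - [0,0,0]
    - [0,0,-0.03]
    - [0,0,-0.1]
    - [0,0,-0.2]
    - [0,0,-0.35]
    - [0,0,-0.5]
    - [0,0,-0.5]
  dr:
    - [0,0,0]
    - [0,0,0]
    - [0,0,0]
    - [0,0,0]
    - [0,0,0]
    - [0,0,0]
    - [0,0,0]
    - [0,0,0]
    - [0,0,0]
    - [0,0,0]
  fingers: 70

```text
time: 18.35
tcp_pos: [0.4801, 0.0804, 0.2336]
orientation: [2.119, 2.312, 0.009]
force: [0.0, -0.4, -1.9]
width: 0.0657
grip_force: 0.0
```

Run:
```python
from h import *
s=stat();p=vision.snapshot('wrist');W=cloud(p,s);z=W[...,2];C=p['color'].astype(int)
w=(C.min(-1)>140)&(z>.04)&(z<.06)&(np.hypot(W[...,0]-.478,W[...,1]-.08)<.04);print(w.sum(),W[w].mean(0),W[w].std(0))
# lid pose from side
p=vision.snapshot('side');print([(np.round(m['point'],3).tolist(),m['confidence']) for m in vision.mark_of('catch',p)])
W=cloud(p);C=p['color'].astype(int);k=(W[...,2]>.12)&(abs(W[...,0]-.52)<.14)&(W[...,1]>.13)&(W[...,1]<.3)&(C[...,2]>C[...,0]+40)
print(k.sum(),np.percentile(W[k],[1,50,99],axis=0))
y=(C[...,0]>130)&(C[...,1]>100)&(C[...,2]<70)&(W[...,2]>.17)&(abs(W[...,0]-.52)<.08)&(W[...,1]<.3)&(W[...,1]>.1);print('yel',y.sum(),W[y].mean(0) if y.any() else 0)
save('s5.png',cv2.resize(p['color'][80:380,160:480],None,fx=1.8,fy=1.8))
```

```text
18.35 tcp [0.4801 0.0804 0.2336] yaw_y 5.0 z [ 0.008  0.001 -1.   ] F [ 0.  -0.4 -1.9] w 0.0657 g 0.0
1733 [0.47846883 0.08054036 0.0501616 ] [0.01144853 0.01147289 0.00078341]
[([0.526, 0.199, 0.222], 0.7), ([0.64, 0.417, -0.0], 0.58), ([0.496, -0.35, -0.0], 0.26)]
3182 [[0.40727249 0.17962821 0.12151598]
 [0.47958703 0.21073405 0.17891135]
 [0.63119143 0.22743379 0.19803763]]
yel 185 [0.50490201 0.17678743 0.2596235 ]
```

View pics/s5.png

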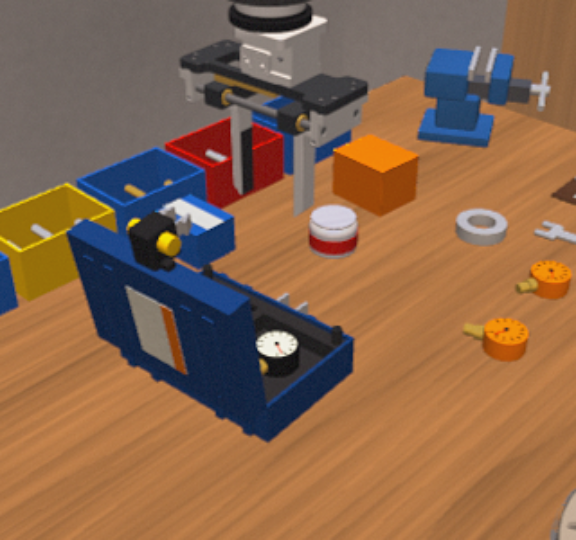

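The gauge lies flat in the bed at (277,345) in the crop; its top is at z 0.050, as it should be. The lid stands open with the catch at (152,240). I'll grip the catch where I let it go and swing it down the same arc.

Run:
```python
from h import *
s=stat();A=plan([.4995,.142,.31],Rt(4.8));B=plan([.5226,.2044,.31],Rt(4.8),(np.array(s['tcp_pos']),R.from_rotvec(s['orientation'])));plan([.5226,.2044,.204],Rt(4.8),B)
```

```text
18.5 tcp [0.4776 0.0795 0.2284] yaw_y 5.0 z [-0. -0. -1.] F [ 0.2 -0.  -0.2] w 0.0658 g 0.0
offset [0.151, 0.068, -0.2041] dr [-0.0003, 0.0003, 0.0038]
offset [0.3014, 0.1391, -0.2042] dr [-0.0003, 0.0003, 0.0038]
offset [0.0, 0.0, 0.265] dr [0.0, 0.0, 0.0]
```

servo_tool:
  offset:
    - [0,0.05,-0.13]
    - [0.05,0.1,-0.204]
    - [0.18,0.139,-0.204]
    - [0.301,0.139,-0.204]
    - [0.301,0.139,-0.204]
    - [0.301,0.139,-0.204]
  dr:
    - [0,0,0]
    - [0,0,0]
    - [0,0,0]
    - [0,0,0]
    - [0,0,0]
    - [0,0,0]
  fingers: 100

```text
time: 19.25
tcp_pos: [0.5227, 0.2038, 0.3089]
orientation: [-2.122, -2.315, 0.003]
force: [0.4, -0.3, -0.1]
width: 0.0938
grip_force: 0.0
```

Run:
```python
from h import *
s=stat();plan([.5226,.2044,.204],Rt(4.8))
p=vision.snapshot('top');W=cloud(p);C=p['color'].astype(int)
p=vision.snapshot('wrist');W=cloud(p,s);C=p['color'].astype(int);y=(C[...,0]>140)&(C[...,1]>110)&(C[...,2]<80)&(W[...,2]>.18)&(W[...,2]<.26)
n,l,st,ce=cv2.connectedComponentsWithStats(y.astype(np.uint8))
for i in range(1,n):
    if st[i,4]>20: print(st[i,4],ce[i],np.median(W[l==i],0))
print([(np.round(m['point'],3).tolist(),m['confidence']) for m in vision.mark_of('catch',p)])
```

```text
19.25 tcp [0.5227 0.2038 0.3089] yaw_y 5.0 z [-0.002 -0.001 -1.   ] F [ 0.4 -0.3 -0.1] w 0.0938 g 0.0
offset [0.0015, 0.0005, 0.2622] dr [-0.0028, 0.0007, 0.0043]
49 [288.34693878 241.63265306] [0.50338655 0.20751126 0.22596023]
52 [347.94230769 242.05769231] [0.54409292 0.2109449  0.22662908]
[([0.518, 0.201, 0.223], 0.93)]
```

servo_tool:
  offset:
    - [0.001,0,0.1]
    - [0.001,0,0.19]
    - [0.001,0,0.25]
    - [0.001,0,0.262]
    - [0.001,0,0.262]
  dr:
    - [0,0,0]
    - [0,0,0]
    - [0,0,0]
    - [0,0,0]
    - [0,0,0]

```text
time: 20.02
tcp_pos: [0.5233, 0.2045, 0.2059]
orientation: [2.124, 2.315, 0.001]
force: [0.8, 0.9, 1.1]
width: 0.0936
grip_force: 0.0
```

servo_tool:
  offset:
    - [0,0,0]
    - [0,0,0]
    - [0,0,0]
    - [0,0,0]
    - [0,0,0]
    - [0,0,0]
    - [0,0,0]
  dr:
    - [0,0,0]
    - [0,0,0]
    - [0,0,0]
    - [0,0,0]
    - [0,0,0]
    - [0,0,0]
    - [0,0,0]
  fingers: 30
  grip_force: 20

```text
time: 20.9
tcp_pos: [0.5228, 0.2049, 0.2054]
orientation: [-2.123, -2.316, 0.0]
force: [-2.1, -0.0, 3.7]
width: 0.0373
grip_force: 20.0
```

servo_tool:
  offset:
    - [-0.035,0,-0.007]
    - [-0.079,0,-0.0115]
    - [-0.123,0,-0.012]
    - [-0.166,0,-0.008]
    - [-0.209,0,0]
    - [-0.25,0,0.013]
    - [-0.29,0,0.03]
    - [-0.3275,0,0.051]
    - [-0.3625,0,0.075]
    - [-0.3625,0,0.075]
  dr:
    - [0,0,0]
    - [0,0,0]
    - [0,0,0]
    - [0,0,0]
    - [0,0,0]
    - [0,0,0]
    - [0,0,0]
    - [0,0,0]
    - [0,0,0]
    - [0,0,0]

```text
time: 22.15
tcp_pos: [0.535, 0.0582, 0.1746]
orientation: [-2.125, -2.313, 0.003]
force: [-4.6, -1.5, -2.0]
width: 0.0372
grip_force: 20.0
```

servo_tool:
  offset:
    - [-0.0325,0,0.028]
    - [-0.062,0,0.06]
    - [-0.087,0,0.094]
    - [-0.109,0,0.131]
    - [-0.127,0,0.17]
    - [-0.141,0,0.211]
    - [-0.151,0,0.253]
    - [-0.154,0,0.274]
    - [-0.154,0,0.274]
  dr:
    - [0,0,0]
    - [0,0,0]
    - [0,0,0]
    - [0,0,0]
    - [0,0,0]
    - [0,0,0]
    - [0,0,0]
    - [0,0,0]
    - [0,0,0]

```text
time: 23.28
tcp_pos: [0.54, -0.0023, 0.0651]
orientation: [-2.123, -2.315, 0.004]
force: [-6.2, -4.2, -2.4]
width: 0.0371
grip_force: 20.0
```

Run:
```python
from h import *
s=stat();p=vision.snapshot('side');save('s6.png',cv2.resize(p['color'][120:360,190:510],None,fx=2,fy=2))
```

```text
23.27 tcp [ 0.54   -0.0023  0.0651] yaw_y 4.9 z [-0.002 -0.001 -1.   ] F [-6.2 -4.2 -2.4] w 0.0371 g 19.99782621860504
```

View pics/s6.png

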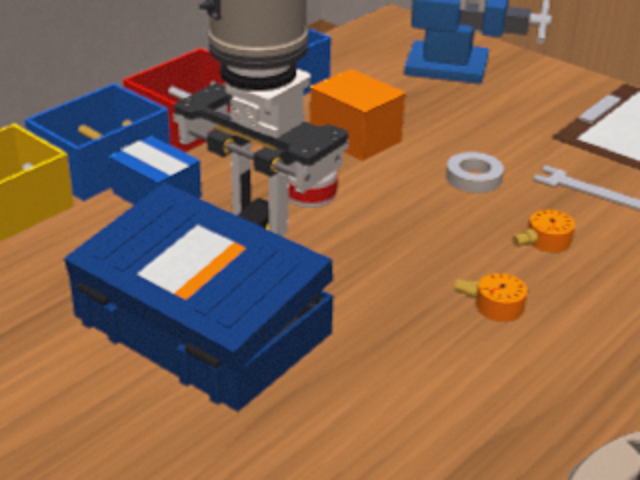

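The lid is nearly shut, with the catch between the fingers at (255,215). I'll release, rise, close the fingers, then press.

servo_tool:
  offset:
    - [0,0,0]
    - [0,0,0]
    - [0,0,0]
    - [0,0,0]
    - [0,0,-0.06]
    - [0,0,-0.16]
    - [0,0,-0.225]
    - [0,0,-0.225]
  dr:
    - [0,0,0]
    - [0,0,0]
    - [0,0,0]
    - [0,0,0]
    - [0,0,0]
    - [0,0,0]
    - [0,0,0]
    - [0,0,0]
  fingers: 100

```text
time: 24.32
tcp_pos: [0.5423, -0.0006, 0.1578]
orientation: [2.121, 2.314, 0.004]
force: [-0.6, -0.2, -0.6]
width: 0.0943
grip_force: 0.0
```

servo_tool:
  offset:
    - [0,0,0]
    - [0,0,0]
    - [0,0,0]
    - [0,0,0]
    - [0,0,0]
    - [0,0,0]
    - [0,0,0]
    - [0,0,0]
    - [0,0,0]
  dr:
    - [0,0,0]
    - [0,0,0]
    - [0,0,0]
    - [0,0,0]
    - [0,0,0]
    - [0,0,0]
    - [0,0,0]
    - [0,0,0]
    - [0,0,0]
  fingers: 0

```text
time: 25.45
tcp_pos: [0.5409, -0.001, 0.1557]
orientation: [2.123, 2.316, 0.0]
force: [0.6, -0.1, -1.0]
width: 0.0074
grip_force: 0.0
```

Run:
```python
from h import *
s=stat();plan([.5400,-.003,.105],Rt(4.8));plan([.5400,-.003,.073],Rt(4.8))
```

```text
25.45 tcp [ 0.5409 -0.001   0.1557] yaw_y 5.0 z [ 0.  0. -1.] F [ 0.6 -0.1 -1. ] w 0.0074 g 0.0
offset [-0.0048, -0.0027, 0.1268] dr [0.0001, -0.0001, 0.0039]
offset [-0.0048, -0.0027, 0.2068] dr [0.0001, -0.0001, 0.0039]
```

servo_tool:
  offset:
    - [-0.005,-0.003,0.06]
    - [-0.005,-0.003,0.11]
    - [-0.005,-0.003,0.125]
    - [-0.005,-0.003,0.135]
    - [-0.005,-0.003,0.145]
    - [-0.005,-0.003,0.155]
    - [-0.005,-0.003,0.165]
    - [-0.005,-0.003,0.173]
    - [-0.005,-0.003,0.18]
  dr:
    - [0,0,0]
    - [0,0,0]
    - [0,0,0]
    - [0,0,0]
    - [0,0,0]
    - [0,0,0]
    - [0,0,0]
    - [0,0,0]
    - [0,0,0]

```text
time: 26.58
tcp_pos: [0.5404, -0.0043, 0.0842]
orientation: [2.123, 2.313, -0.001]
force: [-1.8, -10.0, 15.7]
width: 0.0005
grip_force: 7.1
```

servo_tool:
  offset:
    - [0,0,0.005]
    - [0,0,0.01]
    - [0,0,0.014]
    - [0,0,0.018]
    - [0,0,0.021]
    - [0,0,0.024]
    - [0,0,0.026]
    - [0,0,0.026]
  dr:
    - [0,0,0]
    - [0,0,0]
    - [0,0,0]
    - [0,0,0]
    - [0,0,0]
    - [0,0,0]
    - [0,0,0]
    - [0,0,0]

```text
time: 27.58
tcp_pos: [0.5404, -0.0039, 0.074]
orientation: [2.123, 2.314, -0.0]
force: [-1.5, -6.1, 15.7]
width: 0.0004
grip_force: 7.9
```

servo_tool:
  offset:
    - [0,0,0.002]
    - [0,0,0.004]
    - [0,0,0.005]
    - [0,0,0.005]
    - [0,0,0.005]
  dr:
    - [0,0,0]
    - [0,0,0]
    - [0,0,0]
    - [0,0,0]
    - [0,0,0]

```text
time: 28.2
tcp_pos: [0.5406, -0.0039, 0.0734]
orientation: [2.122, 2.313, -0.0]
force: [-12.3, -6.3, 44.0]
width: 0.0003
grip_force: 21.8
```

It has reached the hard stop, so I'll back off and check.

servo_tool:
  offset:
    - [0,0,-0.01]
    - [0,0,-0.06]
    - [0,0,-0.15]
    - [0,0,-0.3]
    - [0,0,-0.4]
    - [-0.1,0,-0.45]
    - [-0.1,0,-0.45]
  dr:
    - [0,0,0]
    - [0,0,0]
    - [0,0,0]
    - [0,0,0]
    - [0,0,0]
    - [0,0,0]
    - [0,0,0]

```text
time: 29.08
tcp_pos: [0.544, -0.0455, 0.2525]
orientation: [2.126, 2.31, 0.001]
force: [0.3, 0.3, -0.9]
width: 0.0003
grip_force: 0.0
```

Run:
```python
from h import *
s=stat();p=vision.snapshot('wrist');W=cloud(p,s);z=W[...,2];C=p['color'].astype(int)
k=np.array([-.0837,.9965]);L=(W[...,:2]-[.53,.096])@k;X=(W[...,:2]-[.53,.096])@np.array([-.9965,-.0837])
q=(abs(X)<.1)&(L>-.074)&(L<.06)&(C[...,2]>C[...,0]+30)&(abs(z-.078)<.02)
print('lid slope',q.sum(),np.polyfit(L[q],z[q],1))
b=(abs(X)<.012)&(L>-.115)&(L<-.08);print('block z',np.median(z[b]))
y=(C[...,0]>140)&(C[...,1]>110)&(C[...,2]<80)&(z>.04)&(z<.08)&(L<-.06)&(abs(X)<.05);print('button span',np.percentile(X[y],[1,99]),y.sum())
save('w7.png',p['color'])
for t in ['bearing','tin','spanner','valve','gauge']: print(t,[(np.round(m['point'],3).tolist(),round(m['confidence'],2)) for m in vision.mark_of(t,vision.snapshot('top'))])
```

```text
29.07 tcp [ 0.544  -0.0455  0.2525] yaw_y 4.8 z [ 0.002 -0.001 -1.   ] F [ 0.3  0.3 -0.9] w 0.0003 g 0.0
lid slope 26190 [0.00156858 0.07877434]
block z 0.3692402412853204
button span [-0.0301723   0.02496263] 113
bearing [([0.495, -0.351, -0.0], 0.83)]
tin [([0.622, -0.176, -0.001], 0.47)]
spanner [([0.348, -0.43, 0.003], 0.57)]
valve [([0.37, 0.37, -0.0], 0.72), ([0.621, -0.177, -0.002], 0.22)]
gauge [([0.353, -0.296, -0.001], 0.91), ([0.493, -0.351, -0.004], 0.31)]
```

View pics/w7.png

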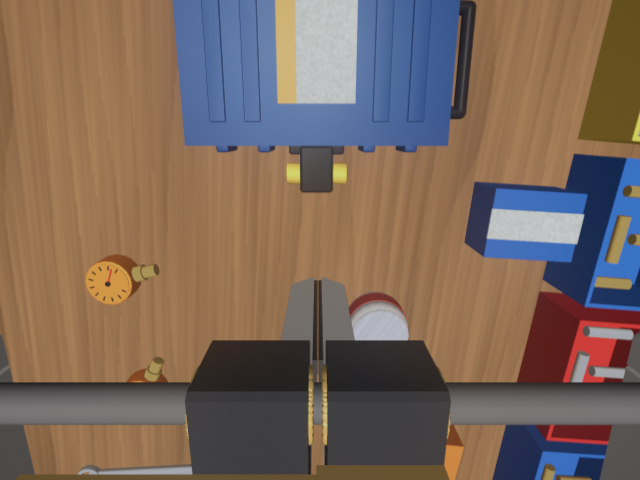

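The lid is flat (slope 0.002 rad). Both buttons are sprung out, with a 55 mm span at (316,173), so the catch is home. The bearing, tin, spanner and valve are where they were. Handing in.

```bash
python3 -c "
from rig import robot
print(robot.hand_in())"
```

```text
the job is handed in; nothing more can be done
None
```

The black gauge is in its bed, dial up, the lid is shut with both catch buttons sprung back out, and the job was handed in at about 29 s; the one blemish was a brief 44 N fingertip push on the closed lid.

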